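# Clear the labelling bench and hold the label dispenser's tension arm back for a new roll

### The job

I am about to drop a new roll into the label dispenser and need both its spindle and the bench beside it clear. First put the strays away by kind, each lying inside its own container: the yellow peeler in the steel utensil tray, the marker in the blue pen tray and the garlic bulb in the empty dark bowl, leaving the other things on the bench where they are. Then, with your hand free, push the dispenser's sprung tension arm by its red knob back past the ratchet clicks, all the way to its rubber stop, and finish while still holding it back there: the pawl catches it too early for a full roll to fit, so do not let go.

Things in the scene. Friction and masses are not known exactly. Their poses are not given: they have to be found in the camera images.
- tension_arm (a joint): Angle (rad) of the sprung tension arm: 0 at rest beside the spindle, growing counter-clockwise seen from above (knob moves back, to the dispenser's +x), 0.75 at the rubber stop. Its spring pushes back at the knob with about 3.3 N at 0 and 8.3 N at the stop. Clicks at about 0.22 and 0.37; let go after the second, it falls back to about 0.37 on the pawl. A full roll slips in freely from 0.65 on.
- knob_mid (a point): Middle of the red knob on the arm's free end, 76 mm above the bench: an upright round post 18 mm thick, 53 mm tall, 165 mm from the pivot; its top is 23 mm above this point, the arm's bar 30 mm below. Push it from the spindle's side or pinch it from above. It moves on a circle about pivot_axis. Axes turn with the arm: y points to the pivot, x the way the knob moves as the angle grows.
- pivot_axis (a point): Point on the tension arm's upright pivot axis at the height of knob_mid (76 mm above the bench).
- pawl (a joint): Retraction (m) of the brass pawl slider that rides on the ratchet wheel at the foot of the arm: 0 when it lies in (before, between and after the teeth), up to about 0.005 while a tooth lifts it. It works by itself.
- dispenser: Fixed label dispenser; origin on the bench, z up, x backwards, y left. Grey deck from -0.10 to 0.135 in x, -0.09 to 0.135 in y, top 16 mm above the bench. Spindle (24 mm thick, top at 74 mm) at (-0.025, 0); arm pivot (0, 0.11), top 76 mm; idler block and steel peel plate at (-0.08, -0.056), 78 mm high. The knob stands at (0, -0.055) at rest, (0.112, -0.011) at the stop.
- peeler_grip (a point): Yellow peeler, 170 x 25 x 18 mm, 80 g, lying on the bench. The point is where to grip it: on the yellow handle (25 mm wide, 17 mm thick), half-way up, at the centre of mass; x runs along the peeler from the handle's end (65 mm behind this point) to the blade's (105 mm ahead), y across it.
- marker_mid (a point): Middle of the marker (blue and white pen), 135 mm long, 17 mm wide, 16 mm thick, lying on the bench; y runs along it, x across it.
- garlic_mid (a point): Middle of the garlic bulb, 51 mm wide and 51 mm high, standing on the bench.
- utensil_tray: Fixed open steel tray 108 x 205 x 34 mm with 3 mm walls and floor; origin under its centre, y along its length, x across it. A spoon (15 mm thick, 42 mm wide) lies along its +x side, centred 26 mm from the middle, and stays there; the free lane is centred at x = -0.024.
- pen_tray: Fixed open blue plastic tray 84 x 185 x 24 mm with 3 mm walls and floor; origin under its centre, y along its length, x across it.
- dark_bowl: Empty dark speckled bowl, loose, 125 mm across the rim, 56 mm high, floor 9 mm thick and about 70 mm across; origin under its centre, z up.
- pepper_jar: Spice jar with a dark cap, 44 mm wide, 96 mm tall, origin under its centre; stays where it is.
- small_glass: Small clear glass, 49 mm wide, 62 mm tall, origin under its centre; stays where it is.
- lime: Lime, 53 x 45 x 45 mm, on the bench; stays where it is.

How it is judged:
By the outcome, as a careful person would: the job done as asked, in the order asked, and still so for the second after the job is handed in, while the arm keeps its last pose, push and grip.
It also fails if it takes over 67 s, if anything falls off the work surface, if the arm or the gripper's body presses on something with over 40 N, if the wrist force passes 120 N, or if a joint passes its speed limit or range.

### The arm

A 6-joint arm with a two-finger parallel gripper is mounted at the origin on the work surface; the furniture and walls round the work are solid. World frame = base frame: x ahead of the robot, y to its left, z up, the work surface at z = 0. Lengths are in m, angles in rad, forces in N, time in s.
With the tool pointing down it reaches from about 0.325 to 0.925 m from the base axis. Payload 3.1 kg.
Tool frame: the origin (TCP) lies between the finger pads; the fingertips stand 14 mm ahead of it and the grasp point (between the pads) lies 5 mm behind it; z points along the fingers, y is the line along which they close (so a half turn about z gives the same grasp; the last joint's range is limited). The gripper opens to 85 mm and grips with 20 to 120 N. Pads are 22 mm wide; open, the fingers measure 114 mm over their backs; the gripper's body (76 mm by 85 mm) begins 54 mm behind the grasp point. The pads swing forward as they close: fully open they stand 13 mm farther back than shut.
Start: joints at [-1.382, 0.217, 1.613, -0, 1.311, -0.112], TCP at [0.185, -0.597, 0.216] pointing down, gripper open.
Joint ranges: [-2.75, 2.75], [-0.78, 2.1], [0.31, 2.55], [-1.13, 4.27], [0.13, 2.63], [-2.58, 2.58]. Speed limits (rad/s): [2.79, 2.79, 3.14, 3.14, 3.14, 3.14].

### API

Orientations are given as a unit quaternion [w, x, y, z].
In Python, from station import bot, vision, finish_job gives the robot as it stands.
- The arm moves only by the tool apply_moves, never from a script. Its argument "plan" is a list of rows, each a list of 3 entries, a list of its own where there are three numbers: the turn, a rotation vector about the tool's x, y, z each as a share of 30 degrees, from -1 to 1, then the shift along the tool's x, y, z each as a share of 0.2 m, from -1 to 1, then the gripper command: -1 is fully open, 1 is shut, values between are in proportion. A call has 1 to 12 rows; each row is the pose to reach, as a shift and turn from the pose commanded when the call began, along the tool's axes at that moment; what a row does not reach only later rows make up. A row lasts 1/12 s, in which the tool goes at most 41.7 mm and 7.16 degrees, less where a joint would pass 70% of its speed; a pose out of reach is approached as far as the arm can. A call with a number of a shift or a turn outside -1 to 1 is refused whole. A call with a gripper value outside its range is refused whole. The fingers move at their own pace and stop on an object; "newtons" is the grip in N (left out, the last holds). Time passes only in rows, so rows that repeat a pose let the fingers close. It gives the time, the measured TCP pose, the force, the opening and the grip force at its end, in the units of the state.
- bot.get_state(): the state, without advancing time (a new reading comes with each control period).
- vision.get_image(name): name is "side" or "top"; returns a dict with "frame" (384x512x3 uint8, red, green, blue), "range_z" (384x512 float32, m along the optical axis (not along the pixel's ray), 0 where there is no reading), "fx", "fy", "cx", "cy" (pixels), "extrinsics" (4x4, takes a point from camera to world coordinates). Camera axes: x right, y down, z forward; pixel columns grow to the right and rows downward; lengths in m; the calibration is good to about 2 mm. A picture is of the moment at which its call begins.
- finish_job(): hands the job in; it is judged then, once.
The state is a dict: "t": time; "joint_pos": joint angles; "dq": joint speeds; "tau": joint torques, N m; "position": TCP position; "tcp_rot": TCP orientation; "ft_force": force on the tool from outside, world axes, zero at the start; "wrist_torque": the same for the moment, N m; "opening": finger opening in m; "grip_force": force on a finger pad.
Only numpy, scipy, OpenCV 4.12 (cv2) and the standard library are available. Lean on these libraries where they do the work, as an engineer would, in place of code of your own. Each camera call takes 0.05 s, during which the arm holds its last target. There are 200 camera calls.

## Working session

There is one attempt and no reset: what is moved stays moved. The work goes in short steps, Python scripts to look and compute and a tool call to move; the robot and the scene stay as the last step left them, time stands still between calls to the robot, and variables do not carry over. Pictures are saved under pics/ and viewed, at most 10 in all, crops included, and the job is handed in when it is done.

Besides the shell and the picture viewer there is one more tool, called after "Call:" by a JSON object that holds its "method" and its "body", one argument or row to a line. apply_moves: Moves the arm, as the interface text tells. Its arguments: {"type":"object","properties":{"plan":{"type":"array","items":{"type":"array"}},"newtons":{"type":"number"}},"required":["plan"]}

```bash
mkdir -p pics
cat > h.py <<'E'
import numpy as np, cv2
from station import bot, vision, finish_job
def grab(n):
    d=vision.get_image(n); z=d["range_z"]; v,u=np.mgrid[:384,:512]
    P=np.stack([(u-d["cx"])/d["fx"]*z,(v-d["cy"])/d["fy"]*z,z],-1)
    E=np.array(d["extrinsics"]); W=P@E[:3,:3].T+E[:3,3]; W[z<=0]=np.nan
    return d,W
def save(d,fn): cv2.imwrite(fn,cv2.resize(d["frame"][...,::-1],(800,600),interpolation=cv2.INTER_CUBIC))
E
python3 - <<'E'
from h import *
for n in("top","side"):
    d,W=grab(n); save(d,f"pics/{n}0.png"); np.savez(f"{n}0.npz",f=d["frame"],W=W)
    print(n,np.round(d["extrinsics"],3).tolist(),d["fx"])
s=bot.get_state(); print(s["position"],s["tcp_rot"],s["opening"],s["t"])
E
```

```text
top [[-0.014, -0.996, 0.089, 0.447], [-1.0, 0.016, 0.017, 0.02], [-0.018, -0.088, -0.996, 1.049], [0.0, 0.0, 0.0, 1.0]] 420.2525326753301
side [[0.981, -0.128, 0.142, 0.346], [-0.191, -0.709, 0.679, -0.821], [0.014, -0.694, -0.72, 0.956], [0.0, 0.0, 0.0, 1.0]] 444.26500498936474
[ 0.18505019 -0.59616641  0.21439174] [-1.09198015e-03  9.88707637e-01  1.49853311e-01 -4.28984422e-05] 0.08569342482913321 0.1
```

View pics/top0.png

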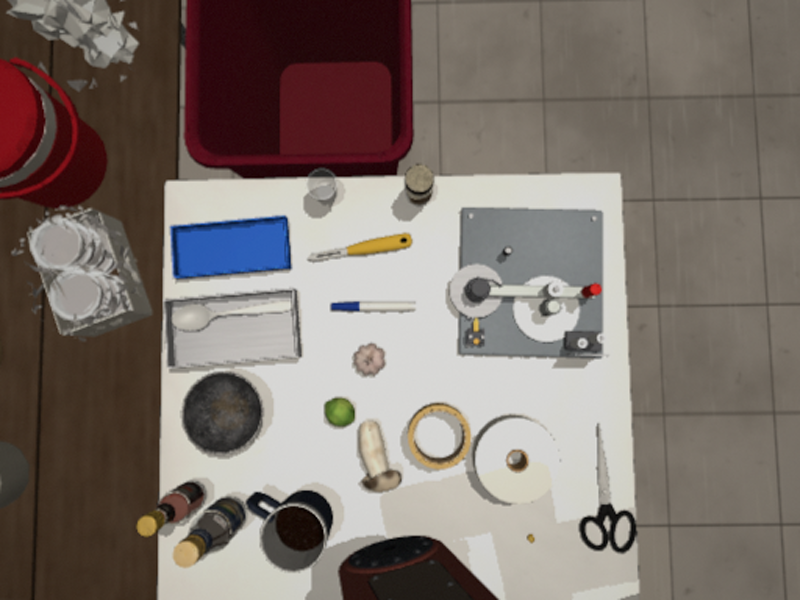

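View pics/side0.png

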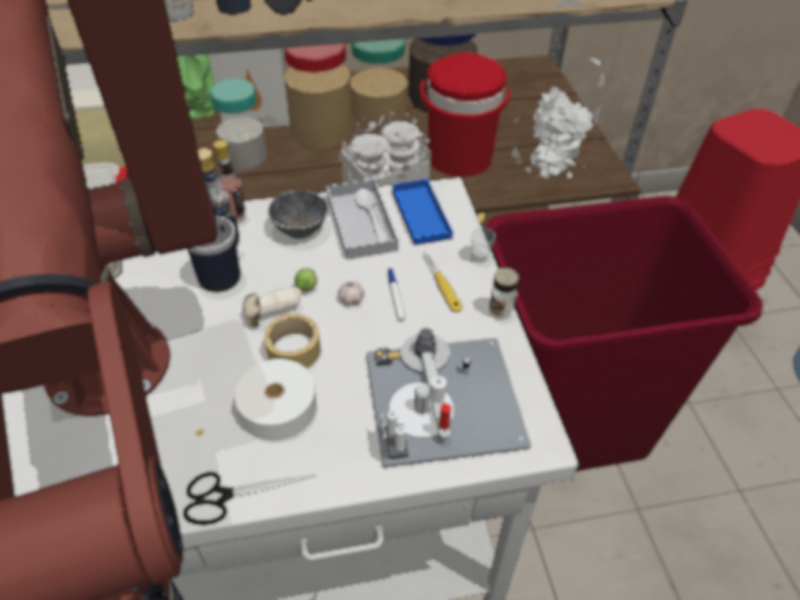

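Top view (800x600 px): pen tray (231,247), utensil tray (233,329) with the spoon on its far side, bowl (222,412), peeler (360,247) with handle to the right, marker (373,306), garlic (369,359), knob (592,290), pivot (477,290). The side view shows the same layout.

Run:
```python
from h import *
D=np.load("top0.npz"); f=D["f"]; W=D["W"]; hsv=cv2.cvtColor(f,cv2.COLOR_RGB2HSV)
def roi(n,x0,y0,x1,y1,zmin=.006,zmax=.15,cond=None):
    s=1.5625; sl=np.s_[int(y0/s):int(y1/s),int(x0/s):int(x1/s)]
    w=W[sl]; m=(w[...,2]>zmin)&(w[...,2]<zmax)
    if cond is not None: m&=cond[sl]
    p=w[m]; r=cv2.minAreaRect((p[:,:2]*1000).astype(np.float32))
    b=cv2.boxPoints(r).round()
    print(n,len(p),"c",np.round(r[0],1),"sz",np.round(r[1],1),"ang",round(r[2],1),"med",np.round(np.median(p,0)*1000),"zmax",round(p[:,2].max()*1000),b.tolist())
s=1.5625
print("bench z",np.nanmedian(W[int(380/s):int(400/s),int(280/s):int(320/s),2]))
roi("peeler",300,225,420,270)
roi("handle",300,225,420,270,cond=(hsv[...,1]>120)&(hsv[...,0]>12)&(hsv[...,0]<35))
roi("marker",322,292,425,320)
roi("garlic",350,338,392,380)
roi("garlictop",350,338,392,380,zmin=.025)
roi("lime",322,394,358,428)
roi("pen",165,210,297,285,zmin=.017)
roi("uten",160,284,306,374,zmin=.027)
roi("spoon",168,295,295,335,zmin=.006,zmax=.024)
roi("bowl",178,368,266,458,zmin=.045)
roi("deck",450,200,615,362,zmin=.008,zmax=.024)
roi("knob",575,275,610,305,zmin=.055,cond=(hsv[...,1]>140)&((hsv[...,0]<10)|(hsv[...,0]>170)))
roi("pivot",464,276,492,304,zmin=.068)
roi("spindle",540,298,562,316,zmin=.065)
roi("peel",560,325,610,357,zmin=.07)
roi("jar",400,160,437,205,zmin=.08)
roi("glass",302,165,340,210,zmin=.03)
```

```text
bench z 0.0008919186638760568
peeler 484 c [607.8  92.6] sz [ 43.9 178.3] ang 7.1 med [610.  75.  12.] zmax 21 [[575.0, 178.0], [597.0, 1.0], [641.0, 7.0], [619.0, 184.0]]
handle 328 c [614.7  64.4] sz [ 22.5 101.8] ang 9.3 med [614.  60.  14.] zmax 21 [[595.0, 113.0], [612.0, 12.0], [634.0, 16.0], [618.0, 116.0]]
marker 341 c [516.6  75.2] sz [134.5  33.3] ang 82.9 med [516.  74.  14.] zmax 23 [[492.0, 11.0], [525.0, 6.0], [541.0, 140.0], [508.0, 144.0]]
garlic 311 c [432.5  82.6] sz [48.3 46.6] ang 0.1 med [433.  81.  33.] zmax 53 [[408.0, 106.0], [408.0, 59.0], [457.0, 59.0], [457.0, 106.0]]
garlictop 286 c [432.9  81.7] sz [44.2 47.3] ang 49.2 med [433.  81.  34.] zmax 53 [[401.0, 80.0], [436.0, 50.0], [465.0, 83.0], [429.0, 114.0]]
lime 299 c [353.3 127.7] sz [49.7 40.6] ang 88.9 med [354. 127.  38.] zmax 47 [[333.0, 103.0], [373.0, 102.0], [374.0, 152.0], [333.0, 153.0]]
pen 347 c [614.  302.7] sz [ 85.  186.2] ang 4.3 med [617. 305.  23.] zmax 29 [[565.0, 392.0], [579.0, 207.0], [663.0, 213.0], [649.0, 399.0]]
uten 394 c [477.6 296.7] sz [121.7 206.4] ang 4.0 med [485. 304.  3
[... 704 characters left out ...]
.3 26.5] ang 88.6 med [537. -88.  76.] zmax 80 [[525.0, -100.0], [552.0, -101.0], [552.0, -74.0], [526.0, -74.0]]
spindle 88 c [ 508.1 -194.8] sz [22. 23.] ang 59.2 med [ 508. -194.   73.] zmax 86 [[493.0, -198.0], [512.0, -210.0], [524.0, -191.0], [504.0, -179.0]]
peel 93 c [ 450.4 -248.3] sz [48.2 29.8] ang 89.3 med [ 454. -247.   77.] zmax 83 [[435.0, -272.0], [465.0, -273.0], [466.0, -224.0], [436.0, -224.0]]
jar 289 c [699.6   1.2] sz [43.3 39.7] ang 0.1 med [698.   1.  95.] zmax 100 [[678.0, 21.0], [678.0, -19.0], [721.0, -19.0], [721.0, 21.0]]
glass 201 c [702.  151.1] sz [48.1 47.7] ang 43.5 med [711. 153.  54.] zmax 65 [[668.0, 152.0], [701.0, 117.0], [736.0, 150.0], [703.0, 185.0]]
```

```bash
cat >> h.py <<'E'
def plan(start,wps):
    """waypoints (x,y,z,yaw of tool x); prints shares for each call"""
    p=np.array(start[:3],float); a=start[3]
    for w in wps:
        w=np.array(w,float)
        while True:
            R=np.array([[np.cos(a),np.sin(a),0],[np.sin(a),-np.cos(a),0],[0,0,-1]])
            s=R.T@(w[:3]-p)/.2; t=-(w[3]-a)/np.deg2rad(30)
            k=max(1,abs(s).max(),abs(t)); k=np.ceil(k-.005)
            s=np.clip(np.round(s/k,3),-1,1); t=np.clip(round(t/k,3),-1,1)
            n=max(np.linalg.norm(s)*.2/.0417,abs(t)*30/7.16)
            print("turn",t,"shift",s.tolist(),"rows",round(n,1))
            p=p+R@s*.2; a-=t*np.deg2rad(30)
            if k<=1: break
        print("  ->",np.round(p,4),round(a,3))
def cur():
    from scipy.spatial.transform import Rotation as Ro
    s=bot.get_state(); q=s["tcp_rot"]; R=Ro.from_quat([q[1],q[2],q[3],q[0]]).as_matrix()
    return [*s["position"],np.arctan2(R[1,0],R[0,0])],s,R
E
python3 - <<'E'
from h import *
D=np.load("top0.npz"); f=D["f"]; W=D["W"]
x,y,z=W[...,0],W[...,1],W[...,2]
def line(n,m):
    q=W[m][:,:2]; c=q.mean(0); u=np.linalg.svd(q-c,full_matrices=0)[2][0]; u*=np.sign(u[1]); pr=(q-c)@u
    print(n,m.sum(),np.round(c*1e3,1),"yaw",round(np.arctan2(u[1],u[0]),3),"ext",np.round([pr.min()*1e3,pr.max()*1e3]),"mid",np.round((c+u*(pr.min()+pr.max())/2)*1e3,1))
line("peeler",(abs(x-.607)<.04)&(abs(y-.09)<.11)&(z>.008)&(z<.03))
line("marker",(abs(x-.517)<.025)&(abs(y-.075)<.08)&(z>.009)&(z<.03))
for y0 in(.22,.26,.30,.34,.38):
    m=(abs(y-y0)<.008)&(z>.028)&(x>.41)&(x<.56); print("uten",y0,np.round(np.sort(x[m])*1e3).tolist())
for x0 in (.45,.48,.5):
    m=(abs(x-x0)<.006)&(z>.028)&(y>.18)&(y<.42); print("utenY",x0,np.round(np.sort(y[m])*1e3).tolist())
c,s,R=cur(); print(c)
plan([.185,-.597,.216,.301],[(.612,.079,.13,1.73),(.612,.079,.05,1.73)])
E
```

```text
peeler 422 [611.6  76.3] yaw 1.743 ext [-63. 104.] mid [608.1  96.2]
marker 301 [515.9  75.1] yaw 1.561 ext [-66.  68.] mid [515.9  76.2]
uten 0.22 [437.0, 437.0, 437.0, 437.0, 437.0, 437.0, 541.0, 541.0, 541.0, 541.0, 541.0, 541.0, 543.0, 543.0, 544.0, 544.0, 544.0]
uten 0.26 [433.0, 433.0, 433.0, 435.0, 435.0, 435.0, 435.0, 435.0, 435.0, 435.0, 539.0, 539.0, 539.0, 539.0, 539.0, 539.0, 539.0]
uten 0.3 [412.0, 412.0, 412.0, 412.0, 412.0, 412.0, 415.0, 415.0, 415.0, 415.0, 415.0, 415.0, 417.0, 417.0, 417.0, 417.0, 417.0, 417.0, 417.0, 431.0, 431.0, 431.0, 431.0, 431.0, 431.0, 431.0, 433.0, 433.0, 535.0, 535.0, 535.0, 535.0, 537.0, 537.0, 537.0, 537.0, 538.0, 538.0]
uten 0.34 [429.0, 429.0, 429.0, 429.0, 429.0, 429.0, 533.0, 533.0, 533.0, 533.0, 533.0, 534.0, 536.0, 536.0]
uten 0.38 [425.0, 425.0, 425.0, 425.0, 425.0, 427.0, 427.0, 427.0, 427.0, 529.0, 529.0, 529.0, 529.0, 531.0, 531.0, 531.0, 531.0, 532.0, 532.0]
utenY 0.45 [192.0, 192.0, 192.0, 192.0, 194.0, 194.0, 194.0, 194.0, 195.0, 393.0, 394.0, 394.0, 395.0, 395.0, 395.0, 396.0, 396.0, 396.0, 397.0]
utenY 0.48 [194.0, 194.0, 194.0, 194.0, 195.0, 196.0, 197.0, 197.0, 197.0, 197.0, 396.0, 396.0, 396.0, 396.0, 397.0, 398.0, 398.0, 398.0, 399.0, 399.0]
utenY 0.5 [195.0, 196.0, 196.0, 197.0, 197.0, 197.0, 398.0, 398.0, 398.0, 399.0, 399.0, 400.0]
[np.float64(0.1850501933199396), np.float64(-0.5961664130238713), np.float64(0.21439174140410713), np.float64(0.30083973106229356)]
turn -0.682 shift [0.76, -0.649, 0.107] rows 4.8
turn -0.682 shift [0.939, -0.342, 0.108] rows 4.8
turn -0.683 shift [1.0, 0.008, 0.107] rows 4.8
turn -0.682 shift [0.933, 0.357, 0.108] rows 4.8
  -> [0.612 0.079 0.13 ] 1.73
turn -0.0 shift [0.0, 0.0, 0.4] rows 1.9
  -> [0.612 0.079 0.05 ] 1.73
```

Call:
{"method": "apply_moves", "body": {
  "plan": [
    [[0,0,-0.68],[0.76,-0.65,0.107],-0.3],
    [[0,0,-0.68],[0.76,-0.65,0.107],-0.3],
    [[0,0,-0.68],[0.76,-0.65,0.107],-0.3],
    [[0,0,-0.68],[0.76,-0.65,0.107],-0.3],
    [[0,0,-0.68],[0.76,-0.65,0.107],-0.3],
    [[0,0,-0.68],[0.76,-0.65,0.107],-0.3],
    [[0,0,-0.68],[0.76,-0.65,0.107],-0.3]
  ],
  "newtons": 30
}}

```text
t: 0.68
position: [0.2923, -0.4259, 0.1934]
tcp_rot: [-0.001, 0.946, 0.324, -0.0]
ft_force: [0.3, 0.1, 0.0]
opening: 0.0556
grip_force: 0.0
```

Call:
{"method": "apply_moves", "body": {
  "plan": [
    [[0,0,-0.68],[0.94,-0.34,0.107],-0.3],
    [[0,0,-0.68],[0.94,-0.34,0.107],-0.3],
    [[0,0,-0.68],[0.94,-0.34,0.107],-0.3],
    [[0,0,-0.68],[0.94,-0.34,0.107],-0.3],
    [[0,0,-0.68],[0.94,-0.34,0.107],-0.3],
    [[0,0,-0.68],[0.94,-0.34,0.107],-0.3],
    [[0,0,-0.68],[0.94,-0.34,0.107],-0.3]
  ]
}}

```text
t: 1.27
position: [0.3997, -0.2591, 0.1727]
tcp_rot: [0.0, 0.874, 0.486, -0.0]
ft_force: [1.1, -0.9, -0.5]
opening: 0.0554
grip_force: 0.0
```

Call:
{"method": "apply_moves", "body": {
  "plan": [
    [[0,0,-0.68],[1,0.01,0.107],-0.3],
    [[0,0,-0.68],[1,0.01,0.107],-0.3],
    [[0,0,-0.68],[1,0.01,0.107],-0.3],
    [[0,0,-0.68],[1,0.01,0.107],-0.3],
    [[0,0,-0.68],[1,0.01,0.107],-0.3],
    [[0,0,-0.68],[1,0.01,0.107],-0.3],
    [[0,0,-0.68],[1,0.01,0.107],-0.3]
  ]
}}

```text
t: 1.85
position: [0.5076, -0.0916, 0.1514]
tcp_rot: [0.0, 0.774, 0.633, -0.0]
ft_force: [-0.7, -0.6, -1.0]
opening: 0.0554
grip_force: 0.0
```

Call:
{"method": "apply_moves", "body": {
  "plan": [
    [[0,0,-0.68],[0.93,0.36,0.107],-0.3],
    [[0,0,-0.68],[0.93,0.36,0.107],-0.3],
    [[0,0,-0.68],[0.93,0.36,0.107],-0.3],
    [[0,0,-0.68],[0.93,0.36,0.107],-0.3],
    [[0,0,-0.68],[0.93,0.36,0.107],-0.3],
    [[0,0,-0.68],[0.93,0.36,0.107],-0.3],
    [[0,0,-0.68],[0.93,0.36,0.107],-0.3],
    [[0,0,-0.68],[0.93,0.36,0.107],-0.3]
  ]
}}

```text
t: 2.52
position: [0.6146, 0.0745, 0.1299]
tcp_rot: [0.0, 0.651, 0.759, -0.001]
ft_force: [-1.8, -0.9, -0.4]
opening: 0.0552
grip_force: 0.0
```

Run:
```python
from h import *
c,s,R=cur(); print(np.round(c,4),s["t"],s["opening"],s["ft_force"],np.round(R,3).tolist())
plan(c,[(.612,.079,.045,1.74)]);plan(c,[(.612,.079,.016,1.74)])
```

```text
[0.6146 0.0745 0.1299 1.7228] 2.5167 0.05517334760118824 [-1.7904575  -0.90126135 -0.41205667] [[-0.151, 0.988, -0.001], [0.988, 0.151, -0.001], [-0.001, -0.001, -1.0]]
turn -0.033 shift [0.024, -0.009, 0.425] rows 2.0
  -> [0.6121 0.079  0.0449] 1.74
turn -0.033 shift [0.024, -0.009, 0.57] rows 2.7
  -> [0.6121 0.079  0.0159] 1.74
```

Call:
{"method": "apply_moves", "body": {
  "plan": [
    [[0,0,-0.03],[0.024,-0.01,0.2],-0.3],
    [[0,0,-0.03],[0.024,-0.01,0.4],-0.3],
    [[0,0,-0.03],[0.024,-0.01,0.5],-0.3],
    [[0,0,-0.03],[0.024,-0.01,0.565],-0.3],
    [[0,0,-0.03],[0.024,-0.01,0.565],-0.3],
    [[0,0,-0.03],[0.024,-0.01,0.565],1],
    [[0,0,-0.03],[0.024,-0.01,0.565],1],
    [[0,0,-0.03],[0.024,-0.01,0.565],1],
    [[0,0,-0.03],[0.024,-0.01,0.565],1],
    [[0,0,-0.03],[0.024,-0.01,0.565],1],
    [[0,0,-0.03],[0.024,-0.01,0.565],1],
    [[0,0,-0.03],[0.024,-0.01,0.565],1]
  ],
  "newtons": 30
}}

```text
t: 3.52
position: [0.6122, 0.0819, 0.0175]
tcp_rot: [0.0, 0.644, 0.765, 0.0]
ft_force: [-0.4, 1.0, 0.4]
opening: 0.0002
grip_force: 0.0
```

Run:
```python
from h import *
c,s,R=cur(); print(np.round(c,4),s["opening"],s["grip_force"],s["ft_force"])
d,W=grab("side"); f=d["frame"][120:270,220:360]
t,W2=grab("top"); g=t["frame"][110:230,160:320]
cv2.imwrite("pics/a1.png",np.hstack([cv2.resize(f,(400,429)),cv2.resize(g,(400,429))])[...,::-1])
```

```text
[0.6122 0.0819 0.0175 1.741 ] 0.00021020347958284122 0.0 [-0.39933801  1.04577381  0.41794439]
```

View pics/a1.png

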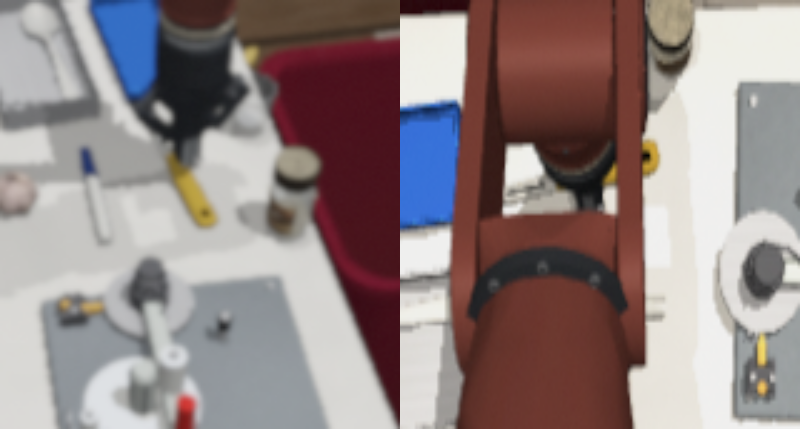

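The left crop (side) shows the closed fingers at (188,155) by the handle and the peeler still lying there. The right crop (top) is blocked by the arm. The grasp missed, so I am measuring where the peeler sits relative to the fingers.

Run:
```python
from h import *
d,W=grab("side"); f=d["frame"]; hsv=cv2.cvtColor(f,cv2.COLOR_RGB2HSV)
D=np.load("side0.npz"); h0=cv2.cvtColor(D["f"],cv2.COLOR_RGB2HSV)
for n,hh,w in(("now",hsv,W),("before",h0,D["W"])):
    m=(hh[...,1]>130)&(hh[...,0]>15)&(hh[...,0]<32)&(w[...,0]>.57)&(w[...,0]<.66)&(w[...,1]>-.02)&(w[...,1]<.2)&(w[...,2]<.03)
    p=w[m]*1e3; r=cv2.minAreaRect(p[:,:2].astype(np.float32)); print(n,len(p),np.round(r[0]),np.round(r[1]),round(r[2],1),"zq",np.percentile(p[:,2],[5,50,95]).round(),"y",np.percentile(p[:,1],[1,99]).round())
m=(abs(W[...,0]-.612)<.05)&(abs(W[...,1]-.08)<.05)&(W[...,2]<.09)&(W[...,2]>.004)&(hsv[...,1]<100)
p=W[m]*1e3
for z0 in range(0,90,10):
    q=p[(p[:,2]>=z0)&(p[:,2]<z0+10)]
    if len(q): print(z0,len(q),"x",np.percentile(q[:,0],[2,98]).round(),"y",np.percentile(q[:,1],[2,98]).round())
cv2.imwrite("pics/a2.png",cv2.resize(f[140:215,270:345],(600,600),interpolation=cv2.INTER_CUBIC)[...,::-1])
print(bot.get_state()["opening"])
```

```text
now 133 [613.  59.] [18. 99.] 10.7 zq [11. 16. 20.] y [ 10. 104.]
before 131 [613.  60.] [17. 96.] 12.1 zq [11. 16. 20.] y [ 13. 103.]
0 269 x [564. 660.] y [ 32. 128.]
10 38 x [600. 636.] y [ 35. 128.]
30 3 x [609. 619.] y [73. 79.]
40 17 x [602. 628.] y [69. 81.]
50 29 x [599. 627.] y [68. 87.]
60 25 x [601. 628.] y [68. 81.]
70 16 x [599. 634.] y [67. 80.]
80 70 x [584. 646.] y [63. 93.]
-0.00011993131199380464
```

View pics/a2.png

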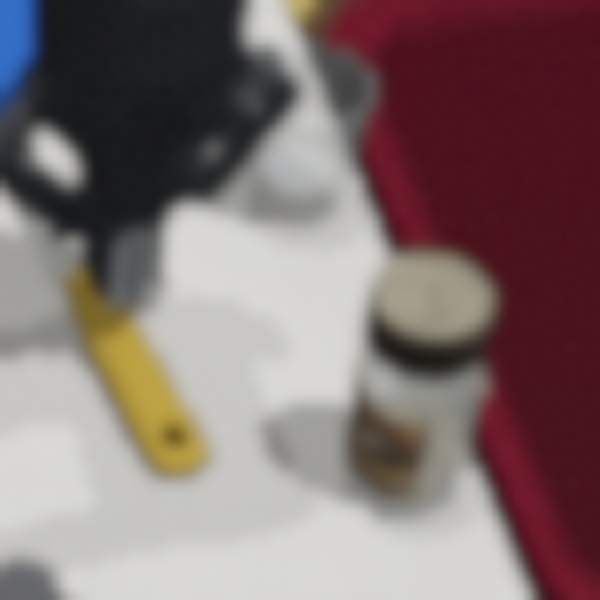

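The zoom shows the closed finger's end at about (130,300), right over the handle, which has not moved. The tips look too high, so I am checking their true height in depth.

Run:
```python
from h import *
d,W=grab("side"); E=np.array(d["extrinsics"])
def pj(p):
    q=E[:3,:3].T@(np.array(p)-E[:3,3]); return np.round([q[0]/q[2]*d["fx"]+d["cx"],q[1]/q[2]*d["fy"]+d["cy"]],1)
print("exp tip",pj([.612,.082,.0035]),"z17",pj([.612,.082,.017]),"z30",pj([.612,.082,.03]),"z60",pj([.612,.082,.06]))
for v in range(166,186):
    print(v,[(u,*np.round(W[v,u]*1e3).astype(int),d["frame"][v,u].tolist()) for u in (283,286,289)])
s=bot.get_state(); print(s["joint_pos"],s["position"])
```

```text
exp tip [283.3 183.3] z17 [283.6 180.1] z30 [283.8 177. ] z60 [284.4 169.7]
166 [(283, np.int64(602), np.int64(66), np.int64(91), [24, 26, 29]), (286, np.int64(612), np.int64(69), np.int64(87), [27, 28, 31]), (289, np.int64(621), np.int64(69), np.int64(85), [45, 45, 47])]
167 [(283, np.int64(604), np.int64(70), np.int64(84), [25, 27, 30]), (286, np.int64(612), np.int64(67), np.int64(85), [34, 36, 39]), (289, np.int64(622), np.int64(70), np.int64(80), [69, 69, 69])]
168 [(283, np.int64(603), np.int64(68), np.int64(82), [29, 31, 34]), (286, np.int64(613), np.int64(70), np.int64(78), [54, 56, 58]), (289, np.int64(621), np.int64(68), np.int64(78), [93, 93, 92])]
169 [(283, np.int64(605), np.int64(72), np.int64(74), [35, 38, 40]), (286, np.int64(614), np.int64(73), np.int64(71), [74, 77, 78]), (289, np.int64(624), np.int64(75), np.int64(68), [107, 108, 108])]
170 [(283, np.int64(605), np.int64(74), np.int64(68), [43, 44, 47]), (286, np.int64(612), np.int64(67), np.int64(73), [83, 86, 87]), (289, np.int64(-9223372036854775808), np.int64(-9223372036854775808), np.int64(-9223372036854775808)
[... 2546 characters left out ...]
 np.int64(19), [187, 161, 68]), (289, np.int64(626), np.int64(70), np.int64(14), [192, 182, 161])]
184 [(283, np.int64(607), np.int64(67), np.int64(16), [170, 146, 61]), (286, np.int64(616), np.int64(66), np.int64(15), [187, 161, 66]), (289, np.int64(624), np.int64(64), np.int64(16), [187, 172, 133])]
185 [(283, np.int64(606), np.int64(65), np.int64(14), [164, 140, 62]), (286, np.int64(614), np.int64(60), np.int64(17), [187, 161, 66]), (289, np.int64(623), np.int64(58), np.int64(18), [186, 166, 107])]
[ 1.93209258e-02  4.34173917e-01  1.74605659e+00 -2.46994943e-05
  9.61477080e-01 -1.50763743e-01] [0.61183977 0.08182936 0.01695475]<stdin>:7: RuntimeWarning: invalid value encountered in cast
```

The depth shows the shut tips at z ≈ 35 mm, though the reading says ≈ 3 mm. I will open, descend in guarded steps and watch the force.

Call:
{"method": "apply_moves", "body": {
  "plan": [
    [[0,0,0],[0.015,0,0],-0.3],
    [[0,0,0],[0.015,0,0],-0.3],
    [[0,0,0],[0.015,0,0],-0.3],
    [[0,0,0],[0,0,0],-0.3],
    [[0,0,0],[0,0,0.03],-0.3],
    [[0,0,0],[0,0,0.06],-0.3],
    [[0,0,0],[0,0,0.06],-0.3]
  ]
}}

```text
t: 4.3
position: [0.6104, 0.0815, 0.0031]
tcp_rot: [-0.001, 0.645, 0.764, -0.001]
ft_force: [-0.4, 0.2, -0.1]
opening: 0.0554
grip_force: 0.0
```

```bash
cat >> h.py <<'E'
def tips(x,y,r=.06):
    d,W=grab("side"); f=d["frame"].astype(int); sat=f.max(-1)-f.min(-1)
    m=(abs(W[...,0]-x)<r)&(abs(W[...,1]-y)<.035)&(W[...,2]<.12)&(W[...,2]>.006)&(f.max(-1)<135)&(sat<25)
    p=W[m]*1e3
    for z0 in range(0,120,8):
        q=p[(p[:,2]>=z0)&(p[:,2]<z0+8)]
        if len(q): print(z0,len(q),"x",np.percentile(q[:,0],[2,98]).round(),"y",np.percentile(q[:,1],[2,98]).round())
E
python3 - <<'E'
from h import *
c,s,R=cur(); print(np.round(c,4),s["opening"],s["ft_force"]); tips(.612,.082)
E
```

```text
[0.6104 0.0815 0.0031 1.7404] 0.05535359433699189 [-0.42204814  0.17050206 -0.14956946]
0 2 x [581. 598.] y [86. 95.]
8 1 x [581. 581.] y [88. 88.]
24 6 x [585. 641.] y [69. 89.]
32 20 x [572. 644.] y [62. 93.]
40 24 x [572. 651.] y [65. 90.]
48 26 x [571. 651.] y [64. 94.]
56 20 x [572. 645.] y [64. 93.]
64 27 x [570. 660.] y [61. 96.]
72 74 x [554. 668.] y [59. 97.]
80 51 x [554. 668.] y [ 60. 102.]
88 60 x [555. 667.] y [ 57. 101.]
96 63 x [555. 669.] y [59. 89.]
104 46 x [554. 671.] y [58. 86.]
112 63 x [554. 670.] y [58. 87.]
```

Call:
{"method": "apply_moves", "body": {
  "plan": [
    [[0,0,0],[0,0,0.04],-0.3],
    [[0,0,0],[0,0,0.08],-0.3],
    [[0,0,0],[0,0,0.08],-0.3]
  ]
}}

```text
t: 4.6
position: [0.6101, 0.0817, -0.0133]
tcp_rot: [-0.001, 0.645, 0.765, -0.001]
ft_force: [-0.0, -0.8, -0.2]
opening: 0.0551
grip_force: 0.0
```

Run:
```python
from h import *
c,s,R=cur(); print(np.round(c,4),s["opening"],s["ft_force"]); tips(.612,.082)
```

```text
[ 0.6101  0.0817 -0.0133  1.7406] 0.05509756975667157 [-0.04013041 -0.7519648  -0.22336653]
0 5 x [572. 635.] y [ 88. 103.]
8 11 x [578. 643.] y [ 69. 102.]
16 20 x [571. 648.] y [64. 96.]
24 27 x [571. 649.] y [64. 98.]
32 18 x [572. 651.] y [64. 88.]
40 24 x [572. 647.] y [63. 92.]
48 23 x [565. 659.] y [62. 90.]
56 59 x [555. 669.] y [ 59. 100.]
64 54 x [553. 666.] y [59. 99.]
72 64 x [555. 668.] y [58. 97.]
80 54 x [558. 668.] y [58. 99.]
88 44 x [555. 671.] y [57. 80.]
96 65 x [555. 669.] y [56. 88.]
104 97 x [555. 671.] y [58. 89.]
112 67 x [554. 671.] y [62. 93.]
```

Call:
{"method": "apply_moves", "body": {
  "plan": [
    [[0,0,0],[0,0,0.01],1],
    [[0,0,0],[0,0,0.01],1],
    [[0,0,0],[0,0,0.01],1],
    [[0,0,0],[0,0,0.01],1],
    [[0,0,0],[0,0,0.01],1],
    [[0,0,0],[0,0,0.01],1],
    [[0,0,0],[0,0,0.01],1]
  ],
  "newtons": 40
}}

```text
t: 5.23
position: [0.6122, 0.0818, -0.0127]
tcp_rot: [0.0, 0.645, 0.765, 0.0]
ft_force: [-0.4, -0.6, -0.4]
opening: 0.0203
grip_force: 39.2
```

Run:
```python
from h import *
c,s,R=cur(); print(np.round(c,4))
plan(c,[(.612,.082,.07,1.741),(.4665,.2775,.06,1.646),(.4665,.2775,-.006,1.646)])
```

```text
[ 0.6122  0.0818 -0.0127  1.7407]
turn -0.001 shift [0.001, -0.001, -0.413] rows 2.0
  -> [0.612  0.0819 0.0699] 1.741
turn 0.091 shift [0.544, -0.276, 0.025] rows 2.9
turn 0.091 shift [0.529, -0.301, 0.025] rows 2.9
  -> [0.4665 0.2774 0.0599] 1.646
turn -0.0 shift [0.0, 0.0, 0.33] rows 1.6
  -> [ 0.4665  0.2774 -0.0061] 1.646
```

Call:
{"method": "apply_moves", "body": {
  "plan": [
    [[0,0,0],[0,0,-0.15],1],
    [[0,0,0],[0,0,-0.3],1],
    [[0,0,0],[0,0,-0.41],1],
    [[0,0,0],[0,0,-0.41],1]
  ]
}}

```text
t: 5.57
position: [0.6166, 0.0819, 0.0751]
tcp_rot: [0.004, 0.645, 0.765, 0.004]
ft_force: [1.7, 0.7, 0.1]
opening: 0.0208
grip_force: 39.4
```

Call:
{"method": "apply_moves", "body": {
  "plan": [
    [[0,0,0.09],[0.27,-0.14,0.02],1],
    [[0,0,0.09],[0.54,-0.28,0.02],1],
    [[0,0,0.09],[0.54,-0.28,0.02],1],
    [[0,0,0.09],[0.54,-0.28,0.02],1]
  ]
}}

```text
t: 5.9
position: [0.5319, 0.1828, 0.0627]
tcp_rot: [-0.003, 0.661, 0.751, -0.002]
ft_force: [-0.4, -0.2, -1.2]
opening: 0.0202
grip_force: 39.4
```

Call:
{"method": "apply_moves", "body": {
  "plan": [
    [[0,0,0.09],[0.27,-0.15,0.02],1],
    [[0,0,0.09],[0.53,-0.3,0.02],1],
    [[0,0,0.09],[0.53,-0.3,0.02],1],
    [[0,0,0.09],[0.53,-0.3,0.02],1],
    [[0,0,0.09],[0.53,-0.3,0.02],1],
    [[0,0,0.09],[0.53,-0.3,0.02],1]
  ]
}}

```text
t: 6.4
position: [0.4659, 0.2762, 0.0605]
tcp_rot: [0.0, 0.679, 0.734, -0.0]
ft_force: [0.7, -0.0, -1.2]
opening: 0.0201
grip_force: 39.5
```

Run:
```python
from h import *
c,s,R=cur(); print(np.round(c,4),s["opening"],s["ft_force"]); 
d,W=grab("side"); hs=cv2.cvtColor(d["frame"],cv2.COLOR_RGB2HSV)
m=(hs[...,1]>130)&(hs[...,0]>15)&(hs[...,0]<32)&(abs(W[...,0]-.467)<.05)&(abs(W[...,1]-.25)<.12)
p=W[m]*1e3; r=cv2.minAreaRect(p[:,:2].astype(np.float32)); print(len(p),np.round(r[0]),np.round(r[1]),round(r[2],1),"z",np.percentile(p[:,2],[5,50,95]).round(),np.percentile(p[:,1],[1,99]))
tips(.4665,.2775)
cv2.imwrite("pics/b.png",cv2.resize(d["frame"][90:240,160:360],(800,600))[...,::-1])
plan(c,[(.4665,.2775,-.006,1.646)])
```

```text
[0.4659 0.2762 0.0605 1.6474] 0.02013361571670824 [ 0.74923171 -0.01039584 -1.15476392]
107 [469. 250.] [17. 94.] 0.7 z [84. 89. 93.] [205.91573259 296.50598457]
0 27 x [407. 466.] y [250. 307.]
8 13 x [431. 462.] y [245. 306.]
16 7 x [431. 434.] y [257. 306.]
24 5 x [431. 434.] y [252. 302.]
32 11 x [407. 435.] y [250. 311.]
40 5 x [412. 414.] y [297. 309.]
48 8 x [407. 419.] y [267. 310.]
56 8 x [410. 418.] y [267. 307.]
80 5 x [449. 487.] y [266. 271.]
88 15 x [445. 490.] y [261. 277.]
96 18 x [445. 488.] y [261. 275.]
104 18 x [444. 490.] y [264. 275.]
112 21 x [446. 490.] y [261. 285.]
turn 0.003 shift [0.006, 0.003, 0.333] rows 1.6
  -> [ 0.4664  0.2775 -0.0061] 1.646
```

View pics/b.png

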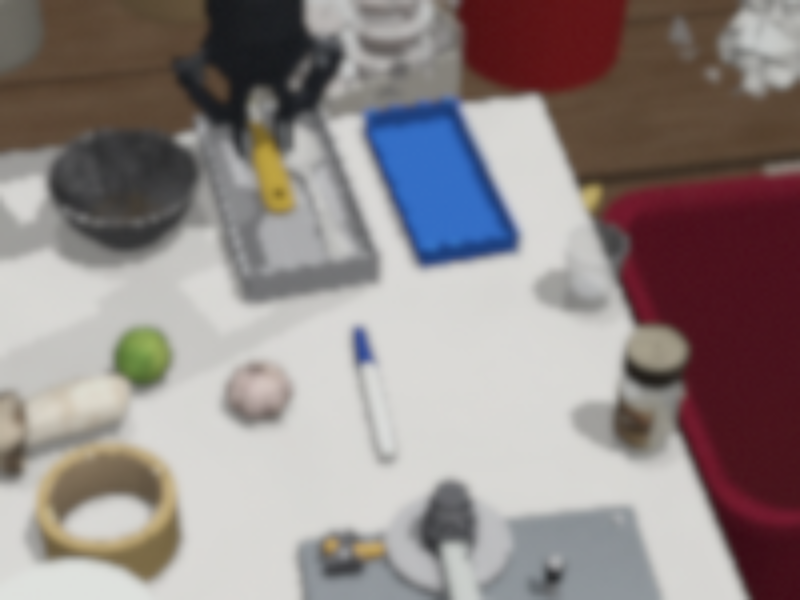

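The peeler hangs level over the tray's free lane (about (270,170) in the crop). I am lowering it and moving it 4 mm further in.

Call:
{"method": "apply_moves", "body": {
  "plan": [
    [[0,0,0],[0.025,0,0.12],1],
    [[0,0,0],[0.025,0,0.24],1],
    [[0,0,0],[0.025,0,0.335],1],
    [[0,0,0],[0.025,0,0.335],1],
    [[0,0,0],[0.025,0,0.335],1],
    [[0,0,0],[0.025,0,0.335],0.2],
    [[0,0,0],[0.025,0,0.335],0.2],
    [[0,0,0],[0.025,0,0.335],0.2],
    [[0,0,0],[0.025,0,0.335],0.2],
    [[0,0,0],[0.025,0,0.2],0.2],
    [[0,0,0],[0.025,0,0],0.2],
    [[0,0,0],[0.025,0,0],0.0]
  ]
}}

```text
t: 7.5
position: [0.4714, 0.2842, 0.0688]
tcp_rot: [0.003, 0.68, 0.733, 0.006]
ft_force: [2.2, 1.3, 1.1]
opening: 0.0426
grip_force: 0.0
```

Run:
```python
from h import *
c,s,R=cur(); print(np.round(c,4),s["opening"],s["ft_force"]); 
d,W=grab("side"); hs=cv2.cvtColor(d["frame"],cv2.COLOR_RGB2HSV)
m=(hs[...,1]>130)&(hs[...,0]>15)&(hs[...,0]<32)&(abs(W[...,0]-.467)<.05)&(abs(W[...,1]-.25)<.12)
p=W[m]*1e3; r=cv2.minAreaRect(p[:,:2].astype(np.float32)); print(len(p),np.round(r[0]),np.round(r[1]),round(r[2],1),"z",np.percentile(p[:,2],[5,50,95]).round(),np.percentile(p[:,1],[1,99]))
a=1.561
plan(c,[(.516,.0755,.06,a),(.516,.0755,-.012,a)])
```

```text
[0.4714 0.2842 0.0688 1.6468] 0.042565797231755964 [2.16613773 1.27983692 1.11487663]
88 [467. 262.] [18. 82.] 2.9 z [16. 19. 23.] [221.96495668 301.36873326]
turn 0.082 shift [-0.529, 0.072, 0.022] rows 2.6
turn 0.082 shift [-0.525, 0.094, 0.022] rows 2.6
  -> [0.516  0.0755 0.06  ] 1.561
turn -0.0 shift [-0.0, -0.0, 0.36] rows 1.7
  -> [ 0.516   0.0755 -0.012 ] 1.561
```

Call:
{"method": "apply_moves", "body": {
  "plan": [
    [[0,0,0.08],[-0.27,0.04,0.01],-0.1],
    [[0,0,0.08],[-0.53,0.08,0.01],-0.1],
    [[0,0,0.08],[-0.53,0.08,0.01],-0.1],
    [[0,0,0.08],[-0.53,0.08,0.01],-0.1]
  ]
}}

```text
t: 7.88
position: [0.4897, 0.1733, 0.0585]
tcp_rot: [0.0, 0.696, 0.718, -0.001]
ft_force: [0.9, 0.6, -0.0]
opening: 0.0473
grip_force: 0.0
```

Call:
{"method": "apply_moves", "body": {
  "plan": [
    [[0,0,0.08],[-0.26,0.05,0.02],-0.1],
    [[0,0,0.08],[-0.51,0.1,0.02],-0.1],
    [[0,0,0.08],[-0.51,0.1,0.02],-0.1],
    [[0,0,0.08],[-0.51,0.1,0.02],-0.1],
    [[0,0,0.08],[-0.51,0.1,0.02],-0.1],
    [[0,0,0.08],[-0.51,0.1,0.02],-0.1]
  ]
}}

```text
t: 8.38
position: [0.5123, 0.0767, 0.0546]
tcp_rot: [-0.001, 0.71, 0.704, -0.0]
ft_force: [-0.5, -0.0, 0.3]
opening: 0.0472
grip_force: 0.0
```

Run:
```python
from h import *
c,s,R=cur(); print(np.round(c,4),s["opening"],s["ft_force"]); tips(.516,.0755)
plan(c,[(.516,.0755,-.012,1.561)])
```

```text
[0.5123 0.0767 0.0546 1.5626] 0.04721973720368693 [-0.48727583 -0.01322403  0.26489523]
8 8 x [510. 525.] y [ 94. 108.]
16 6 x [515. 523.] y [ 90. 101.]
80 7 x [482. 548.] y [65. 77.]
88 19 x [479. 547.] y [64. 74.]
96 19 x [479. 548.] y [63. 76.]
104 21 x [477. 547.] y [63. 76.]
112 18 x [475. 554.] y [63. 78.]
turn 0.003 shift [-0.006, 0.019, 0.333] rows 1.6
  -> [ 0.5161  0.0754 -0.012 ] 1.561
```

Call:
{"method": "apply_moves", "body": {
  "plan": [
    [[0,0,0],[0,0.02,0.12],-0.1],
    [[0,0,0],[0,0.02,0.24],-0.1],
    [[0,0,0],[0,0.02,0.34],-0.1],
    [[0,0,0],[0,0.02,0.34],-0.1],
    [[0,0,0],[0,0.02,0.34],-0.1],
    [[0,0,0],[0,0.02,0.34],1],
    [[0,0,0],[0,0.02,0.34],1],
    [[0,0,0],[0,0.02,0.34],1],
    [[0,0,0],[0,0.02,0.34],1],
    [[0,0,0],[0,0.02,0.34],1],
    [[0,0,0],[0,0.02,0.34],1]
  ]
}}

```text
t: 9.35
position: [0.5186, 0.0762, -0.0111]
tcp_rot: [0.001, 0.71, 0.704, 0.001]
ft_force: [-2.4, 1.3, 6.4]
opening: 0.0139
grip_force: 39.5
```

Run:
```python
from h import *
c,s,R=cur(); print(np.round(c,4),s["opening"],s["ft_force"]); 
plan(c,[(c[0],c[1],.06,c[3]),(.614,.303,.06,1.646),(.614,.303,-.008,1.646)])
```

```text
[ 0.5186  0.0762 -0.0111  1.5622] 0.013906442349871007 [-2.41849799  1.29458254  6.36407599]
turn -0.0 shift [0.0, 0.0, -0.356] rows 1.7
  -> [0.5186 0.0762 0.0601] 1.562
turn -0.08 shift [0.569, 0.234, 0.0] rows 3.0
turn -0.08 shift [0.559, 0.257, 0.0] rows 3.0
  -> [0.614  0.303  0.0601] 1.646
turn 0.0 shift [-0.0, -0.0, 0.34] rows 1.6
  -> [ 0.614   0.303  -0.0079] 1.646
```

Call:
{"method": "apply_moves", "body": {
  "plan": [
    [[0,0,0],[0,0,-0.15],1],
    [[0,0,0],[0,0,-0.36],1],
    [[0,0,0],[0,0,-0.36],1],
    [[0,0,0],[0,0,-0.36],1]
  ]
}}

```text
t: 9.68
position: [0.5205, 0.0757, 0.0627]
tcp_rot: [0.003, 0.71, 0.704, 0.003]
ft_force: [0.6, -0.4, -0.1]
opening: 0.0136
grip_force: 39.2
```

Call:
{"method": "apply_moves", "body": {
  "plan": [
    [[0,0,-0.08],[0.28,0.12,0],1],
    [[0,0,-0.08],[0.57,0.23,0],1],
    [[0,0,-0.08],[0.57,0.23,0],1],
    [[0,0,-0.08],[0.57,0.23,0],1]
  ]
}}

```text
t: 10.02
position: [0.5658, 0.1948, 0.0586]
tcp_rot: [-0.0, 0.694, 0.72, 0.002]
ft_force: [-0.4, -0.7, 0.3]
opening: 0.0137
grip_force: 39.2
```

Call:
{"method": "apply_moves", "body": {
  "plan": [
    [[0,0,-0.08],[0.28,0.13,0],1],
    [[0,0,-0.08],[0.56,0.26,0],1],
    [[0,0,-0.08],[0.56,0.26,0],1],
    [[0,0,-0.08],[0.56,0.26,0],1],
    [[0,0,-0.08],[0.56,0.26,0],1],
    [[0,0,-0.08],[0.56,0.26,0],1]
  ]
}}

```text
t: 10.52
position: [0.6105, 0.302, 0.0571]
tcp_rot: [-0.001, 0.68, 0.734, -0.002]
ft_force: [-0.4, -0.7, -0.7]
opening: 0.0136
grip_force: 39.2
```

Run:
```python
from h import *
c,s,R=cur(); print(np.round(c,4),s["opening"],s["ft_force"]); 
d,W=grab("side"); m=(abs(W[...,0]-.614)<.03)&(abs(W[...,1]-.303)<.1)&(W[...,2]>.05)&(W[...,2]<.1); p=W[m]*1e3
print(len(p),np.percentile(p,[3,50,97],axis=0).round())
plan(c,[(.614,.303,-.006,1.646)])
```

```text
[0.6105 0.302  0.0571 1.647 ] 0.013641270510793025 [-0.36113004 -0.68876619 -0.70448659]
135 [[594. 234.  76.]
 [613. 288.  86.]
 [631. 309.  99.]]
turn 0.002 shift [0.004, 0.018, 0.315] rows 1.5
  -> [ 0.614   0.3031 -0.0059] 1.646
```

Call:
{"method": "apply_moves", "body": {
  "plan": [
    [[0,0,0],[0,0.01,0.12],1],
    [[0,0,0],[0,0.01,0.24],1],
    [[0,0,0],[0,0.01,0.31],1],
    [[0,0,0],[0,0.01,0.31],1],
    [[0,0,0],[0,0.01,0.31],1],
    [[0,0,0],[0,0.01,0.31],0.2],
    [[0,0,0],[0,0.01,0.31],0.2],
    [[0,0,0],[0,0.01,0.31],0.2],
    [[0,0,0],[0,0.01,0.31],0.2],
    [[0,0,0],[0,0.01,0.2],0.2],
    [[0,0,0],[0,0.01,0],0.2],
    [[0,0,0],[0,0.01,0],0.0]
  ]
}}

```text
t: 11.57
position: [0.6197, 0.3056, 0.0678]
tcp_rot: [0.003, 0.68, 0.733, 0.006]
ft_force: [2.9, 0.2, 1.9]
opening: 0.0424
grip_force: 0.0
```

Run:
```python
from h import *
c,s,R=cur(); print(np.round(c,4),s["opening"],s["ft_force"]); 
d,W=grab("side"); f=d["frame"].astype(int)
m=(f.min(-1)>140)&(abs(W[...,0]-.614)<.04)&(abs(W[...,1]-.303)<.085)&(W[...,2]<.05); p=W[m]*1e3
print(len(p),np.percentile(p,[3,50,97],axis=0).round())
plan([.612,.302,.057,1.646],[(.4325,.0815,.06,1.56),(.4325,.0815,0,1.56)])
```

```text
[0.6197 0.3056 0.0678 1.6468] 0.04240742175220878 [2.85118529 0.15541226 1.94156086]
92 [[575. 231.   3.]
 [617. 276.  20.]
 [652. 350.  27.]]
turn 0.082 shift [-0.516, -0.489, -0.007] rows 3.4
turn 0.082 shift [-0.536, -0.466, -0.008] rows 3.4
  -> [0.4325 0.0816 0.06  ] 1.56
turn 0.0 shift [-0.0, -0.0, 0.3] rows 1.4
  -> [0.4325 0.0816 0.    ] 1.56
```

Call:
{"method": "apply_moves", "body": {
  "plan": [
    [[0,0,0.08],[-0.26,-0.24,-0.01],0],
    [[0,0,0.08],[-0.52,-0.49,-0.01],-1],
    [[0,0,0.08],[-0.52,-0.49,-0.01],-1],
    [[0,0,0.08],[-0.52,-0.49,-0.01],-1],
    [[0,0,0.08],[-0.52,-0.49,-0.01],-1]
  ]
}}

```text
t: 12.03
position: [0.5197, 0.1892, 0.0594]
tcp_rot: [-0.001, 0.696, 0.718, -0.003]
ft_force: [0.5, 0.2, -1.1]
opening: 0.0853
grip_force: 0.0
```

Call:
{"method": "apply_moves", "body": {
  "plan": [
    [[0,0,0.08],[-0.27,-0.23,-0.01],-1],
    [[0,0,0.08],[-0.53,-0.46,-0.01],-1],
    [[0,0,0.08],[-0.53,-0.46,-0.01],-1],
    [[0,0,0.08],[-0.53,-0.46,-0.01],-1],
    [[0,0,0.08],[-0.53,-0.46,-0.01],-1],
    [[0,0,0.08],[-0.53,-0.46,-0.01],-1]
  ]
}}

```text
t: 12.53
position: [0.4368, 0.0832, 0.0635]
tcp_rot: [0.0, 0.71, 0.704, 0.001]
ft_force: [0.8, 0.5, 0.9]
opening: 0.0855
grip_force: 0.0
```

Run:
```python
from h import *
c,s,R=cur(); print(np.round(c,4),s["opening"],s["ft_force"]); tips(.4325,.0815,.075)
plan(c,[(.4325,.0815,-.009,1.561)])
```

```text
[0.4368 0.0832 0.0635 1.5612] 0.08551588620779825 [0.82237884 0.47432247 0.87231105]
0 1 x [365. 365.] y [116. 116.]
8 10 x [360. 438.] y [ 59. 108.]
16 22 x [367. 443.] y [ 56. 116.]
24 3 x [411. 440.] y [54. 70.]
96 5 x [386. 489.] y [74. 79.]
104 15 x [387. 492.] y [71. 78.]
112 14 x [384. 491.] y [71. 80.]
turn 0.0 shift [-0.009, -0.021, 0.362] rows 1.7
  -> [ 0.4325  0.0814 -0.0089] 1.561
```

Call:
{"method": "apply_moves", "body": {
  "plan": [
    [[0,0,0],[0,-0.02,0.12],-1],
    [[0,0,0],[0,-0.02,0.24],-1],
    [[0,0,0],[0,-0.02,0.38],-1],
    [[0,0,0],[0,-0.02,0.38],-1],
    [[0,0,0],[0,-0.02,0.38],-1],
    [[0,0,0],[0,-0.02,0.38],1],
    [[0,0,0],[0,-0.02,0.38],1],
    [[0,0,0],[0,-0.02,0.38],1],
    [[0,0,0],[0,-0.02,0.38],1],
    [[0,0,0],[0,-0.02,0.38],1],
    [[0,0,0],[0,-0.02,0.38],1]
  ],
  "newtons": 30
}}

```text
t: 13.5
position: [0.4336, 0.0834, -0.0109]
tcp_rot: [0.001, 0.71, 0.704, 0.001]
ft_force: [-1.4, 1.4, 6.1]
opening: 0.0476
grip_force: 29.9
```

Run:
```python
from h import *
c,s,R=cur(); print(np.round(c,4),s["opening"],s["grip_force"],s["ft_force"])
plan(c,[(c[0],c[1],.1,c[3]),(.3568,.3027,.1,1.561)])
```

```text
[ 0.4336  0.0834 -0.0109  1.5625] 0.04760747543731856 29.85578577965498 [-1.36278524  1.44980324  6.05357046]
turn -0.0 shift [0.0, 0.0, -0.554] rows 2.7
  -> [0.4336 0.0834 0.0999] 1.562
turn 0.001 shift [0.547, -0.197, -0.0] rows 2.8
turn 0.002 shift [0.546, -0.197, -0.0] rows 2.8
  -> [0.3567 0.3026 0.0999] 1.561
```

Call:
{"method": "apply_moves", "body": {
  "plan": [
    [[0,0,0],[0,0,-0.15],1],
    [[0,0,0],[0,0,-0.35],1],
    [[0,0,0],[0,0,-0.55],1],
    [[0,0,0],[0,0,-0.55],1],
    [[0,0,0],[0,0,-0.55],1]
  ]
}}

```text
t: 13.92
position: [0.4357, 0.0832, 0.1015]
tcp_rot: [0.004, 0.71, 0.704, 0.004]
ft_force: [-1.0, 0.4, -1.3]
opening: 0.0471
grip_force: 31.2
```

Call:
{"method": "apply_moves", "body": {
  "plan": [
    [[0,0,0],[0.27,-0.1,0],1],
    [[0,0,0],[0.55,-0.2,0],1],
    [[0,0,0],[0.55,-0.2,0],1],
    [[0,0,0],[0.55,-0.2,0],1]
  ]
}}

```text
t: 14.25
position: [0.3893, 0.1971, 0.0957]
tcp_rot: [-0.002, 0.708, 0.706, -0.001]
ft_force: [-0.7, -0.6, -0.1]
opening: 0.0471
grip_force: 31.2
```

Call:
{"method": "apply_moves", "body": {
  "plan": [
    [[0,0,0],[0.27,-0.1,0],1],
    [[0,0,0],[0.55,-0.2,0],1],
    [[0,0,0],[0.55,-0.2,0],1],
    [[0,0,0],[0.55,-0.2,0],1],
    [[0,0,0],[0.55,-0.2,0],1],
    [[0,0,0],[0.55,-0.2,0],1]
  ]
}}

```text
t: 14.75
position: [0.353, 0.3027, 0.096]
tcp_rot: [0.0, 0.71, 0.704, -0.001]
ft_force: [-0.7, 0.3, -0.6]
opening: 0.0473
grip_force: 31.2
```

Run:
```python
from h import *
c,s,R=cur(); print(np.round(c,4),s["opening"],s["grip_force"],s["ft_force"])
d,W=grab("side"); f=d["frame"].astype(int)
m=(abs(W[...,0]-.357)<.03)&(abs(W[...,1]-.303)<.06)&(W[...,2]>.09)&(W[...,2]<.19)&(f.min(-1)>100); p=W[m]*1e3
print("garlic",len(p),np.percentile(p,[3,50,97],axis=0).round())
m=(abs(W[...,0]-.357)<.09)&(abs(W[...,1]-.303)<.09)&(W[...,2]>.045)&(W[...,2]<.065)
p=W[m]*1e3; print("bowl",np.percentile(p,[1,99],axis=0).round())
plan(c,[(.357,.3027,.006,1.561)])
```

```text
[0.353  0.3027 0.096  1.5633] 0.04726338059508868 31.19555341632804 [-0.67671824  0.31327013 -0.61618014]
garlic 139 [[332. 275. 127.]
 [354. 286. 139.]
 [375. 298. 150.]]
bowl [[297. 238.  45.]
 [418. 361.  61.]]
turn 0.004 shift [0.0, 0.02, 0.45] rows 2.2
  -> [0.357  0.3026 0.006 ] 1.561
```

Call:
{"method": "apply_moves", "body": {
  "plan": [
    [[0,0,0],[0,0.02,0.13],1],
    [[0,0,0],[0,0.02,0.26],1],
    [[0,0,0],[0,0.02,0.36],1],
    [[0,0,0],[0,0.02,0.45],1],
    [[0,0,0],[0,0.02,0.45],1],
    [[0,0,0],[0,0.02,0.45],1]
  ]
}}

```text
t: 15.3
position: [0.3569, 0.3017, 0.0059]
tcp_rot: [-0.0, 0.711, 0.703, -0.002]
ft_force: [1.1, 0.1, -0.4]
opening: 0.0471
grip_force: 31.2
```

Call:
{"method": "apply_moves", "body": {
  "plan": [
    [[0,0,0],[0,0,0],-0.38],
    [[0,0,0],[0,0,0],-0.38],
    [[0,0,0],[0,0,0],-0.38],
    [[0,0,0],[0,0,-0.1],-0.38],
    [[0,0,0],[0,0,-0.25],-0.38],
    [[0,0,0],[0,0,-0.4],-0.38],
    [[0,0,0],[0,0,-0.6],-0.38],
    [[0,0,0],[0,0,-0.6],-0.38]
  ]
}}

```text
t: 15.97
position: [0.3636, 0.3076, 0.1365]
tcp_rot: [0.002, 0.71, 0.704, 0.009]
ft_force: [1.5, 1.3, 0.9]
opening: 0.0589
grip_force: 0.0
```

Run:
```python
from h import *
c,s,R=cur(); print(np.round(c,4),s["opening"],s["ft_force"])
d,W=grab("side"); t,_=grab("top")
cv2.imwrite("pics/c.png",np.hstack([cv2.resize(d["frame"][100:220,150:330],(400,267)),cv2.resize(t["frame"][:,80:420],(400,452))[:267]])[...,::-1])
plan([.357,.303,.125,1.561],[(.48,.03,.13,1.53),(.53,-.249,.13,1.52)])
```

```text
[0.3636 0.3076 0.1365 1.5632] 0.05885981507114485 [1.54316762 1.33841591 0.85305953]
turn 0.03 shift [-0.679, 0.314, -0.013] rows 3.6
turn 0.029 shift [-0.675, 0.325, -0.012] rows 3.6
  -> [0.48 0.03 0.13] 1.53
turn 0.01 shift [-0.692, 0.153, 0.0] rows 3.4
turn 0.009 shift [-0.691, 0.157, 0.0] rows 3.4
  -> [ 0.53  -0.249  0.13 ] 1.52
```

View pics/c.png

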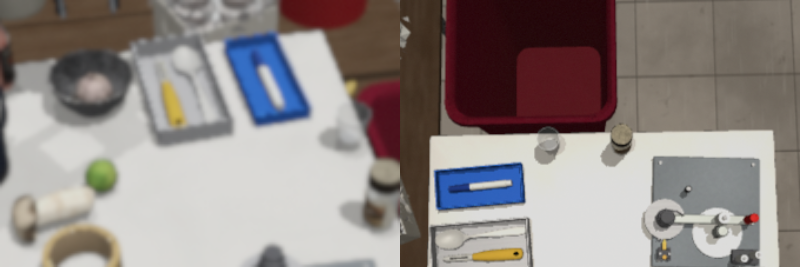

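Side and top crops show all three items in place: garlic in the bowl at (95,85), peeler in the lane at (172,98), marker in the blue tray at (268,85). Next is the knob.

Call:
{"method": "apply_moves", "body": {
  "plan": [
    [[0,0,0.03],[-0.34,0.16,0],-0.2],
    [[0,0,0.03],[-0.68,0.31,0],-0.2],
    [[0,0,0.03],[-0.68,0.31,0],-0.2],
    [[0,0,0.03],[-0.68,0.31,0],-0.2],
    [[0,0,0.03],[-0.68,0.31,0],-0.2]
  ]
}}

```text
t: 16.48
position: [0.4192, 0.1635, 0.126]
tcp_rot: [0.001, 0.717, 0.697, -0.001]
ft_force: [0.8, 0.6, -0.2]
opening: 0.0511
grip_force: 0.0
```

Call:
{"method": "apply_moves", "body": {
  "plan": [
    [[0,0,0.03],[-0.34,0.16,0],-0.2],
    [[0,0,0.03],[-0.68,0.32,0],-0.2],
    [[0,0,0.03],[-0.68,0.32,0],-0.2],
    [[0,0,0.03],[-0.68,0.32,0],-0.2],
    [[0,0,0.03],[-0.68,0.32,0],-0.2]
  ]
}}

```text
t: 16.9
position: [0.4806, 0.0264, 0.1265]
tcp_rot: [0.001, 0.722, 0.691, -0.0]
ft_force: [0.5, -0.2, 0.9]
opening: 0.0512
grip_force: 0.0
```

Call:
{"method": "apply_moves", "body": {
  "plan": [
    [[0,0,0.01],[-0.34,0.08,0],-0.2],
    [[0,0,0.01],[-0.69,0.15,0],-0.2],
    [[0,0,0.01],[-0.69,0.15,0],-0.2],
    [[0,0,0.01],[-0.69,0.15,0],-0.2],
    [[0,0,0.01],[-0.69,0.15,0],-0.2]
  ]
}}

```text
t: 17.32
position: [0.5039, -0.1115, 0.1263]
tcp_rot: [-0.0, 0.724, 0.69, -0.0]
ft_force: [0.1, 0.3, -0.1]
opening: 0.0512
grip_force: 0.0
```

Call:
{"method": "apply_moves", "body": {
  "plan": [
    [[0,0,0.01],[-0.34,0.08,0],-0.2],
    [[0,0,0.01],[-0.69,0.16,0],-0.2],
    [[0,0,0.01],[-0.69,0.16,0],-0.2],
    [[0,0,0.01],[-0.69,0.16,0],-0.2],
    [[0,0,0.01],[-0.69,0.16,0],-0.2],
    [[0,0,0.01],[-0.69,0.16,0],-0.2]
  ]
}}

```text
t: 17.82
position: [0.5291, -0.247, 0.1259]
tcp_rot: [-0.002, 0.725, 0.689, 0.0]
ft_force: [-0.6, 0.7, -0.1]
opening: 0.0513
grip_force: 0.0
```

Run:
```python
from h import *
c,s,R=cur(); print(np.round(c,4),s["opening"],s["ft_force"])
d,W=grab("side"); f=d["frame"]; hs=cv2.cvtColor(f,cv2.COLOR_RGB2HSV)
m=(hs[...,1]>150)&((hs[...,0]<8)|(hs[...,0]>172))&(abs(W[...,0]-.53)<.05)&(abs(W[...,1]+.25)<.05)&(W[...,2]<.12)
p=W[m]*1e3; print("knob",len(p),np.percentile(p,[3,50,97],axis=0).round())
m=(abs(W[...,0]-.53)<.07)&(abs(W[...,1]+.25)<.035)&(W[...,2]<.2)&(W[...,2]>.105); p=W[m]*1e3
for z0 in range(100,200,8):
    q=p[(p[:,2]>=z0)&(p[:,2]<z0+8)]
    if len(q): print(z0,len(q),np.percentile(q[:,0],[2,98]).round(),np.percentile(q[:,1],[2,98]).round())
plan(c,[(.530,-.249,.045,1.52)])
```

```text
[ 0.5291 -0.247   0.1259  1.5201] 0.05129899884164391 [-0.60677508  0.7117904  -0.08748025]
knob 68 [[ 524. -263.   57.]
 [ 529. -260.   85.]
 [ 534. -253.  102.]]
140 1 [556. 556.] [-255. -255.]
148 21 [494. 568.] [-260. -241.]
156 34 [492. 569.] [-261. -240.]
164 36 [491. 568.] [-260. -240.]
172 31 [491. 569.] [-261. -245.]
180 30 [490. 568.] [-261. -243.]
188 44 [475. 585.] [-263. -248.]
196 67 [475. 583.] [-263. -238.]
turn 0.0 shift [-0.01, 0.005, 0.404] rows 1.9
  -> [ 0.53   -0.249   0.0451] 1.52
```

Call:
{"method": "apply_moves", "body": {
  "plan": [
    [[0,0,0],[-0.01,0,0.13],-0.2],
    [[0,0,0],[-0.01,0,0.26],-0.2],
    [[0,0,0],[-0.01,0,0.4],-0.2],
    [[0,0,0],[-0.01,0,0.4],-0.2],
    [[0,0,0],[-0.01,0,0.4],-0.2],
    [[0,0,0],[-0.01,0,0.4],1],
    [[0,0,0],[-0.01,0,0.4],1],
    [[0,0,0],[-0.01,0,0.4],1],
    [[0,0,0],[-0.01,0,0.4],1],
    [[0,0,0],[-0.01,0,0.4],1],
    [[0,0,0],[-0.01,0,0.4],1]
  ],
  "newtons": 40
}}

```text
t: 18.78
position: [0.5307, -0.2511, 0.0494]
tcp_rot: [0.001, 0.725, 0.689, 0.001]
ft_force: [-2.1, 1.5, 5.9]
opening: 0.0171
grip_force: 39.2
```

Run:
```python
from h import *
c,s,R=cur(); print(np.round(c,4),s["opening"],s["grip_force"],s["ft_force"])
piv=np.array([.538,-.0875]); v=np.array(c[:2])-piv; r=np.hypot(*v); print("r",r)
a0=np.arctan2(v[0],-v[1]); print("a0",a0)
w=lambda t:(piv[0]+.165*np.sin(a0+t),piv[1]-.165*np.cos(a0+t),c[2],c[3]+t)
for ts in ([.125,.25],[.125,.25],[.125,.25]):
    pass
# one frame per call: print rows for each call of 0.25 rad
base=0
for _ in range(3):
    p0=np.array(w(base)) if base else np.array(c); a=p0[3]
    R=np.array([[np.cos(a),np.sin(a)],[np.sin(a),-np.cos(a)]])
    for k in(.0625,.125,.1875,.25,.27):
        q=w(base+k); s2=R.T@(np.array(q[:2])-p0[:2])/.2; print(round(base+k,3),"turn",round(-k/np.deg2rad(30),3),"shift",s2.round(3))
    base+=.25
```

```text
[ 0.5307 -0.2511  0.0494  1.5205] 0.017056020622583788 39.15954917902127 [-2.14124978  1.49611848  5.90822265]
r 0.1637682657272915
a0 -0.04443311071163661
0.062 turn -0.119 shift [-0.004  0.052]
0.125 turn -0.239 shift [0.001 0.103]
0.188 turn -0.358 shift [0.009 0.154]
0.25 turn -0.477 shift [0.021 0.204]
0.27 turn -0.516 shift [0.025 0.22 ]
0.312 turn -0.119 shift [0.002 0.052]
0.375 turn -0.239 shift [0.007 0.103]
0.438 turn -0.358 shift [0.015 0.154]
0.5 turn -0.477 shift [0.027 0.204]
0.52 turn -0.516 shift [0.031 0.22 ]
0.562 turn -0.119 shift [0.002 0.052]
0.625 turn -0.239 shift [0.007 0.103]
0.688 turn -0.358 shift [0.015 0.154]
0.75 turn -0.477 shift [0.027 0.204]
0.77 turn -0.516 shift [0.031 0.22 ]
```

Call:
{"method": "apply_moves", "body": {
  "plan": [
    [[0,0,-0.06],[0,0.026,-0.005],1],
    [[0,0,-0.12],[0,0.052,-0.005],1],
    [[0,0,-0.18],[0.002,0.078,-0.005],1],
    [[0,0,-0.24],[0.005,0.103,-0.005],1],
    [[0,0,-0.3],[0.009,0.129,-0.005],1],
    [[0,0,-0.36],[0.013,0.154,-0.005],1],
    [[0,0,-0.42],[0.019,0.18,-0.005],1],
    [[0,0,-0.48],[0.025,0.204,-0.005],1],
    [[0,0,-0.48],[0.025,0.204,-0.005],1]
  ]
}}

```text
t: 19.53
position: [0.5706, -0.2478, 0.0494]
tcp_rot: [-0.0, 0.632, 0.775, -0.0]
ft_force: [-4.2, 1.4, 6.5]
opening: 0.0171
grip_force: 39.6
```

```bash
cat >> h.py <<'E'
def ang():
    c,s,R=cur(); v=np.array(c[:2])-[.538,-.0875]; t=np.arctan2(v[0],-v[1])+.0444
    print(np.round(c,4),s["opening"],s["grip_force"],s["ft_force"],s["t"],"r",np.hypot(*v).round(4),"tcp angle",t.round(3))
    d,W=grab("side"); hs=cv2.cvtColor(d["frame"],cv2.COLOR_RGB2HSV)
    m=(hs[...,1]>150)&((hs[...,0]<8)|(hs[...,0]>172))&(abs(W[...,0]-c[0])<.03)&(abs(W[...,1]-c[1])<.03)&(W[...,2]<.11)&(W[...,2]>.03)
    p=W[m]*1e3; print("knob",len(p),np.percentile(p,[3,50,97],axis=0).round().tolist() if len(p) else "")
    return d
E
python3 -c "
from h import *
ang()"
```

```text
[ 0.5706 -0.2478  0.0494  1.7727] 0.017093292038086787 39.646170353516936 [-4.24675     1.36932532  6.46984645] 19.5333 r 0.1636 tcp angle 0.245
knob 64 [[567.0, -260.0, 60.0], [573.0, -257.0, 93.0], [581.0, -245.0, 104.0]]
```

Call:
{"method": "apply_moves", "body": {
  "plan": [
    [[0,0,-0.06],[0,0.026,0],1],
    [[0,0,-0.12],[0.002,0.052,0],1],
    [[0,0,-0.18],[0.004,0.078,0],1],
    [[0,0,-0.24],[0.007,0.103,0],1],
    [[0,0,-0.3],[0.011,0.129,0],1],
    [[0,0,-0.36],[0.015,0.154,0],1],
    [[0,0,-0.42],[0.021,0.18,0],1],
    [[0,0,-0.48],[0.027,0.204,0],1],
    [[0,0,-0.48],[0.027,0.204,0],1]
  ]
}}

```text
t: 20.33
position: [0.609, -0.2347, 0.0494]
tcp_rot: [-0.001, 0.53, 0.848, -0.001]
ft_force: [-6.5, -0.4, 6.5]
opening: 0.0169
grip_force: 39.7
```

Call:
{"method": "apply_moves", "body": {
  "plan": [
    [[0,0,-0.06],[0,0.026,0],1],
    [[0,0,-0.12],[0.002,0.052,0],1],
    [[0,0,-0.18],[0.004,0.078,0],1],
    [[0,0,-0.24],[0.007,0.103,0],1],
    [[0,0,-0.3],[0.011,0.129,0],1],
    [[0,0,-0.36],[0.015,0.154,0],1],
    [[0,0,-0.42],[0.02,0.18,0],1],
    [[0,0,-0.46],[0.025,0.195,0],1],
    [[0,0,-0.46],[0.025,0.195,0],1],
    [[0,0,-0.46],[0.025,0.195,0],1]
  ]
}}

```text
t: 21.17
position: [0.641, -0.2141, 0.0494]
tcp_rot: [-0.001, 0.425, 0.905, -0.001]
ft_force: [-7.1, -2.0, 7.3]
opening: 0.0168
grip_force: 39.7
```

```bash
python3 -c "
from h import *
ang()"
```

```text
[ 0.641  -0.2141  0.0494  2.2631] 0.01675101027750766 39.69728574156761 [-7.10435941 -2.01501583  7.34956095] 21.1667 r 0.1632 tcp angle 0.727
knob 5 [[641.0, -232.0, 95.0], [647.0, -223.0, 100.0], [648.0, -219.0, 108.0]]
```

Call:
{"method": "apply_moves", "body": {
  "plan": [
    [[0,0,-0.03],[0,0.012,0],1],
    [[0,0,-0.05],[0.001,0.025,0],1],
    [[0,0,-0.05],[0.001,0.025,0],1],
    [[0,0,-0.05],[0.001,0.025,0],1]
  ]
}}

```text
t: 21.55
position: [0.6439, -0.2116, 0.0494]
tcp_rot: [-0.001, 0.414, 0.91, -0.002]
ft_force: [-9.1, -3.0, 6.5]
opening: 0.0169
grip_force: 40.0
```

Call:
{"method": "apply_moves", "body": {
  "plan": [
    [[0,0,0],[0,0.012,0],1],
    [[0,0,0],[0,0.025,0],1],
    [[0,0,0],[0,0.025,0],1],
    [[0,0,0],[0,0.025,0],1]
  ]
}}

```text
t: 21.88
position: [0.6439, -0.2116, 0.0493]
tcp_rot: [-0.004, 0.413, 0.911, -0.005]
ft_force: [-18.8, -10.7, 10.7]
opening: 0.0167
grip_force: 42.0
```

```bash
python3 -c "
from h import *
d=ang(); t,_=grab('top')
cv2.imwrite('pics/e.png',np.hstack([cv2.resize(d['frame'],(400,300)),cv2.resize(t['frame'],(400,300))])[...,::-1])"
```

```text
[ 0.6439 -0.2116  0.0493  2.2891] 0.016748899724445158 42.031958803127054 [-18.775491   -10.73604703  10.67118392] 21.8833 r 0.1631 tcp angle 0.751
knob 2 [[650.0, -221.0, 98.0], [650.0, -220.0, 100.0], [651.0, -220.0, 101.0]]
```

View pics/e.png

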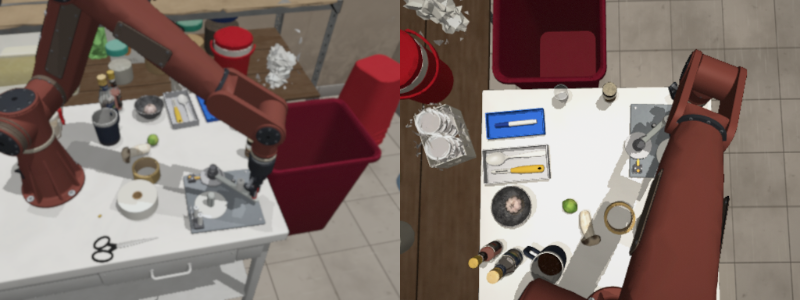

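In both views the arm is back at its stop (measured 0.751 rad, force up to about 21 N with no further motion). The marker, peeler and garlic are in their containers and the other things are in place. I am easing the push slightly and checking that it holds.

Call:
{"method": "apply_moves", "body": {
  "plan": [
    [[0,0,0],[0,-0.006,0],1],
    [[0,0,0],[0,-0.006,0],1],
    [[0,0,0],[0,-0.006,0],1],
    [[0,0,0],[0,-0.006,0],1],
    [[0,0,0],[0,-0.006,0],1],
    [[0,0,0],[0,-0.006,0],1]
  ]
}}

```text
t: 22.48
position: [0.6439, -0.2116, 0.0493]
tcp_rot: [-0.003, 0.414, 0.91, -0.005]
ft_force: [-15.9, -9.0, 9.5]
opening: 0.0167
grip_force: 41.4
```

```bash
python3 -c "
from station import finish_job
print(finish_job())"
```

```text
the job is handed in; nothing more can be done
None
```

The peeler, marker and garlic are in their own containers, and I handed the job in with the gripper still holding the tension arm at its rubber stop (about 0.75 rad, 22.5 s on the robot's clock); no result came back.

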